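# Open the board holder's sprung jaw to the mark and hold it

### The job

On the blue circuit-board holder, swing the red cam lever fully round to its free stop and leave it there, then pull the spring-loaded jaw out by its yellow upright grip until the white pointer on the jaw lines up with the orange mark on the scale. Finish while still holding the jaw steady at the mark against its spring, as if a colleague were about to lay a board in; do not let it go. Leave the loose circuit board, the solder spool and the flask where they are.

Things in the scene. Friction and masses are not known exactly. Their poses are not given: they have to be found in the camera images.
- holder: circuit-board holder bolted to the bench: blue base plate 220 x 140 x 12 mm. Origin on the bench, z up; its -x axis is the way the jaw is pulled out (roughly towards the robot), +y the side of the scale, -y the side of the lever. The plate spans x -130..90 mm, y +-70 mm. Fixed aluminium rear jaw at x 42..60 mm, y +-32 mm, up to 56 mm high
- jaw: sliding jaw: steel plate 50 mm wide (top at 22 mm) with an aluminium jaw bar at its rear (top at 54 mm, 96 mm behind the pull grip). Axes as the holder's; origin on the holder's when home, moving to the holder's -x when pulled, 0..72 mm. A spring pushes it home: 4 N at home, 9 N at 55 mm. With the lever locked it gives only 5 mm, then stops dead
- jaw_grip (a point): point in the middle of the yellow upright pull grip of the jaw, 52 mm above the bench: a tab 14 mm thick along the pull (x) and 36 mm wide (y), from the slide plate at 22 mm up to 72 mm above the bench. At least 80 mm free behind it along x before the jaw bar, nothing in front. It lies 60 mm in front (-x) of the pointer line; axes as the holder's
- pointer (a point): tip of the white pointer line on the jaw (4 mm wide line reaching out to the scale on the +y side), about 20 mm above the bench. It lines up when its x along the holder equals the mark's x. It sits at x = 0, y = 46 mm in the jaw's frame
- mark: the orange mark sitting on the black scale strip at the holder's +y side: a T-shaped rider whose 4 mm wide, 18 mm long stem crosses the scale towards the jaw, 8 mm tall, top 24 mm above the bench. Origin under the middle of the stem; axes as the holder's. It is fixed for the job, 30 to 55 mm from where the pointer starts
- lever (a joint): angle of the red cam lever about a vertical pivot: near 0 = locked (lever points to the holder's rear right, 30 degrees off its +x axis towards -y), 1.57 = free stop (points to the front right, 120 degrees off +x towards -y). It turns clockwise seen from above, needs about 1 N at its end and stays where it is left
- lever_grip (a point): middle of the lever's upright red round post, 16 mm diameter, from 36 to 76 mm above the bench (this point at 56 mm), 65 mm from the pivot axis; the lever's flat arm, 13 mm wide, lies at 30 to 38 mm
- lever_pivot (a point): point on the lever's pivot axis at the height of lever_grip (56 mm; the real hub ends 38 mm above the bench); at x = -10, y = -46 mm in the holder's frame. Axes as the holder's
- board: loose green circuit board 100 x 64 mm, 14 mm tall with its parts, lying on the bench; bystander, origin under its centre
- spool: loose grey solder spool, 56 mm diameter, 44 mm tall, standing on end; bystander, origin under its centre
- flask: loose small clear bottle with a red cap, 38 mm diameter, 85 mm tall, standing; bystander, origin under its centre

How it is judged:
On the way, in this order (a step that is already met when the one before it is completed fails the run):
1. the cam lever is swung to its free stop (value of joint lever above 1.3 rad), for 0.2 s.
2. the jaw is pulled out by the gripper so that its pointer lines up with the orange mark (x of pointer in the frame of mark between -0.005 and 0.005 m and contact force between the fingers and jaw above 2 N and value of joint lever above 1.3 rad), for 0.3 s.
At the end, for the whole second after the job is handed in: The jaw's pointer is within 5 mm of the orange mark along the slide, the jaw is still (under 10 mm/s) and held there by the fingers (contact over 2 N), and the lever is still at its free end (over 1.3 rad) (all of step 2 and linear speed of jaw below 0.01 m/s); the arm keeps its last pose, push and grip.
It fails at once if the circuit board, spool or flask is moved by more than 20 mm (distance of any of board, spool, flask from where it was at the start of the episode above 0.02 m).
It also fails if it takes over 48 s, if anything falls off the work surface, if the arm or the gripper's body presses on something with over 40 N, if the wrist force passes 120 N, or if a joint passes its speed limit or range.

### The arm

A 6-joint arm with a two-finger parallel gripper is mounted at the origin on the work surface. World frame = base frame: x ahead of the robot, y to its left, z up, the work surface at z = 0. Lengths are in m, angles in rad, forces in N, time in s.
With the tool pointing down it reaches from about 0.25 to 0.725 m from the base axis. Payload 9.7 kg.
Tool frame: the origin (TCP) lies on the front face of the gripper's body, between the roots of the fingers; the fingertips stand 73 mm ahead of it and the grasp point (between the pads) lies 54 mm ahead of it; z points along the fingers, y is the line along which they close (so a half turn about z gives the same grasp; the last joint's range is limited). The gripper opens to 85 mm and grips with 20 to 120 N. Pads are 22 mm wide; open, the fingers measure 114 mm over their backs; the gripper's body (76 mm by 85 mm) begins 54 mm behind the grasp point. The pads swing forward as they close: fully open they stand 13 mm farther back than shut.
Start: joints at [-1.194, 0.087, 0.176, 1.66, 0, 1.571], TCP at [0.202, -0.511, 0.304] pointing down, gripper open.
Joint ranges: [-3.13, 3.13], [-0.85, 1.81], [-1.15, 1.24], [-2.2, 2.28], [-1.44, 1.52], [-3.14, 3.14]. Speed limits (rad/s): [2.22, 2.22, 2.57, 3.14, 3.14, 3.14].

### API

Orientations are given as [roll, pitch, yaw] about the fixed x, y, z axes, in that order (R = Rz(yaw) Ry(pitch) Rx(roll)).
In Python, from rig import robot gives the robot as it stands. The module is installed in compiled form; this text tells all that it offers.
- The arm moves only by the tool drive_tool, never from a script. Its argument "targets" is a list of rows, each a list of 7 numbers: the turn, a rotation vector about the world's x, y, z in degrees, then the shift along the world's x, y, z in cm, then the opening, from -1 (shut) to 1 (fully open), so that 0 is half open. In form: [[ax, ay, az, dx, dy, dz, gripper], ...]. A call has 1 to 12 rows; each row is the pose to reach, as a shift and turn from the pose commanded when the call began; what a row does not reach only later rows make up. A row lasts 1/12 s, in which the tool goes at most 41.7 mm and 7.16 degrees, less where a joint would pass 70% of its speed; a pose out of reach is approached as far as the arm can. A call with a gripper value outside its range is refused whole. The fingers move at their own pace and stop on an object; "force" is the grip in N (left out, the last holds). Time passes only in rows, so rows that repeat a pose let the fingers close. It gives the time, the measured TCP pose, the force, the opening and the grip force at its end, in the units of the state.
- robot.state(): the state, without advancing time (a new reading comes with each control period).
- robot.read_camera(name): name is "scene" or "top"; returns a dict with "pixels" (480x640x3 uint8, blue, green, red), "fx", "fy", "cx", "cy" (pixels), "position" and "attitude" of the camera in the world. Camera axes: x right, y down, z forward; pixel columns grow to the right and rows downward; lengths in m; the calibration is good to about 2 mm. A picture is of the moment at which its call begins. There is no depth.
- robot.finish_job(): hands the job in; it is judged then, once.
The state is a dict: "time": time; "qpos": joint angles; "dq": joint speeds; "tau": joint torques, N m; "tcp_pos": TCP position; "eef_rot": TCP orientation; "ft_force": force on the tool from outside, world axes, zero at the start; "moment": the same for the moment, N m; "grip_width": finger opening in m; "grasp_force": force on a finger pad.
Only numpy, scipy, OpenCV 4.12 (cv2) and the standard library are available. Lean on these libraries where they do the work, as an engineer would, in place of code of your own. Each camera call takes 0.05 s, during which the arm holds its last target. There are 200 camera calls.

## Working session

There is one attempt and no reset: what is moved stays moved. The work goes in short steps, Python scripts to look and compute and a tool call to move; the robot and the scene stay as the last step left them, time stands still between calls to the robot, and variables do not carry over. Pictures are saved under pics/ and viewed, at most 10 in all, crops included, and the job is handed in when it is done.

Besides the shell and the picture viewer there is one more tool, called by a JSON object that holds its "api" and its "payload". drive_tool: Moves the arm, as the interface text tells. Its arguments: {"type":"object","properties":{"targets":{"type":"array","items":{"type":"array","items":{"type":"number"}}},"force":{"type":"number"}},"required":["targets"]}

```bash
mkdir -p pics; cat > h.py <<'E'
import numpy as np, cv2
from scipy.spatial.transform import Rotation as R
from rig import robot
def rot(a):
    a=np.array(a,float)
    if a.shape==(3,3): return a
    return R.from_euler('xyz',a).as_matrix() if a.size==3 else R.from_quat(a).as_matrix()
def ray(c,uv,z):
    d=rot(c['attitude'])@np.array([(uv[0]-c['cx'])/c['fx'],(uv[1]-c['cy'])/c['fy'],1])
    p=np.array(c['position']); return p+d*(z-p[2])/d[2]
E
python3 - <<'E'
from h import *
for n in('top','scene'):
    c=robot.read_camera(n); cv2.imwrite(f'pics/{n}0.png',c['pixels'])
    print(n,{k:v for k,v in c.items() if k!='pixels'})
print(robot.state())
E
```

```text
top {'fx': 530.7310751711659, 'fy': 530.7310751711659, 'cx': 320.6949461069834, 'cy': 234.98922835372434, 'position': array([0.42344703, 0.03775875, 0.96790037]), 'attitude': array([-2.92547687,  0.00421531, -1.61049143])}
scene {'fx': 519.228916480409, 'fy': 519.228916480409, 'cx': 324.97540936825783, 'cy': 236.50537901330188, 'position': array([ 1.41680597, -0.22265507,  0.63799555]), 'attitude': array([-2.17433104,  0.02311185,  1.21563621])}
{'time': 0.1, 'qpos': array([-1.19401218e+00,  8.74248990e-02,  1.75233922e-01,  1.65979036e+00,
       -3.80377905e-07,  1.57084143e+00]), 'dq': array([ 2.84451678e-03, -1.88707162e-03,  1.77646870e-03, -8.97125897e-05,
       -6.10890055e-04, -2.72095028e-04]), 'tau': array([-7.57263342e-05, -5.21565378e+01,  4.65651512e+01,  1.60202599e-02,
       -2.64557076e-05,  1.86196615e-06]), 'tcp_pos': array([ 0.20232326, -0.5113196 ,  0.30325355]), 'eef_rot': array([-3.14040764e+00,  4.33819809e-07,  3.76739051e-01]), 'ft_force': array([-0.11837132,  0.03166329, -0.24912211]), 'moment': array([-0.00082997, -0.03326441,  0.0405824 ]), 'grasp_force': 0.0, 'grip_width': 0.08543558596706129}
```

View pics/top0.png

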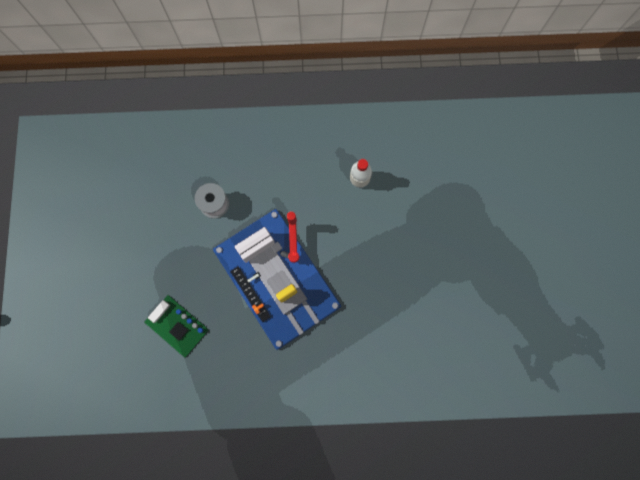

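View pics/scene0.png

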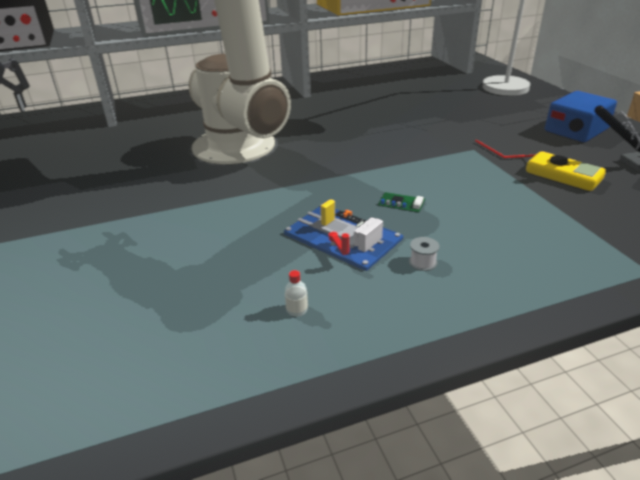

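Top view: holder centred near (277,278), lever post at (292,216), hub (294,257), yellow grip (287,292), orange mark (258,309), board (176,326), spool (211,200), flask (361,173). The scene view shows the same layout from across the bench.

```bash
cat >> h.py <<'E'
def mask(img,lo,hi,roi=(180,180,360,370)):
    m=cv2.inRange(cv2.cvtColor(img,cv2.COLOR_BGR2HSV),lo,hi); k=np.zeros_like(m); x0,y0,x1,y1=roi
    k[y0:y1,x0:x1]=m[y0:y1,x0:x1]; return k
def cen(m):
    n,l,s,c=cv2.connectedComponentsWithStats(m); i=1+np.argmax(s[1:,4]); return c[i],s[i]
def look(name='top'): return robot.read_camera(name)
E
python3 - <<'E'
from h import *
c=look(); im=c['pixels']
b=mask(im,(105,120,40),(125,255,255)); 
pts=cv2.findNonZero(b).reshape(-1,2)
w=np.array([ray(c,p,.012)[:2] for p in cv2.convexHull(pts).reshape(-1,2)],np.float32)
r=cv2.minAreaRect(w); bx=cv2.boxPoints(r); print('plate',r,bx)
# longest side direction pointing toward -x world => -x holder
e=bx[1]-bx[0]; f=bx[2]-bx[1]; L=e if np.linalg.norm(e)>np.linalg.norm(f) else f
L=L/np.linalg.norm(L); L=L if L[0]>0 else -L
yaw=np.arctan2(L[1],L[0]); Y=np.array([-L[1],L[0]]); O=np.array(r[0])+0.02*L
print('yaw deg',np.degrees(yaw),'origin',O)
loc=lambda p:np.round([(p[:2]-O)@L*1000,(p[:2]-O)@Y*1000],1)
for n,lo,hi,z in(('yellow',(22,150,100),(35,255,255),.072),('orange',(6,150,120),(18,255,255),.024)):
    q,s=cen(mask(im,lo,hi)); p=ray(c,q,z); print(n,q,s,p,loc(p))
m=mask(im,(0,150,80),(4,255,255)); q,s=cen(m); print('red',q,s)
P=cv2.findNonZero(m).reshape(-1,2)
top=P[P[:,1]<P[:,1].min()+9].mean(0); p=ray(c,top,.076); print('post top',top,p,loc(p))
bot=P[P[:,1]>P[:,1].max()-9].mean(0); p=ray(c,bot,.038); print('hub',bot,p,loc(p))
for n,xy in(('pivot',(-.01,-.046)),('grip',(-.06,0))): print(n,O+xy[0]*L+xy[1]*Y)
piv=O-.01*L-.046*Y
for a in(30,60,75,90,105,120): t=yaw-np.radians(a); print(a,piv+.065*np.array([np.cos(t),np.sin(t)]))
for n,q,z in(('spool',(211,197),.044),('flask',(363,165),.085)): print(n,ray(c,q,z))
s=im[215:345,210:345]; cv2.imwrite('pics/crop1.png',cv2.resize(s,None,fx=4.4,fy=4.4,interpolation=cv2.INTER_CUBIC))
E
```

```text
plate ((0.5307681560516357, 0.1635463982820511), (0.21884846687316895, 0.2462012767791748), 31.399314880371094) [[0.37323296 0.21160984]
 [0.5015037  0.00146302]
 [0.68830335 0.11548296]
 [0.5600326  0.32562977]]
yaw deg -58.600677 origin [0.54118815 0.14647526]
yellow [286.16304348 292.79891304] [276 285  21  16 184] [0.52265155 0.09594725 0.072     ] [ 33.5 -42.1]
orange [257.20754717 307.71698113] [253 304  10  10  53] [0.50364767 0.15092692 0.024     ] [-23.4 -29.7]
red [292.24038462 236.74038462] [287 212  11  49 312]
post top [290.86153846 216.29230769] [0.65453063 0.08412758 0.076     ] [112.3  64.3]
hub [292.91666667 256.02777778] [0.59132066 0.08446521 0.038     ] [79.  10.5]
pivot [0.49671453 0.13104485]
grip [0.50992818 0.19768868]
30 [0.49830185 0.06606424]
60 [0.46559888 0.07397633]
75 [0.4518887  0.08397421]
90 [0.44123333 0.09717988]
105 [0.4343589 0.1126934]
120 [0.43173391 0.12945753]
spool [0.70478959 0.22945003 0.044     ]
flask [ 0.73980667 -0.04531582  0.085     ]
```

View pics/crop1.png

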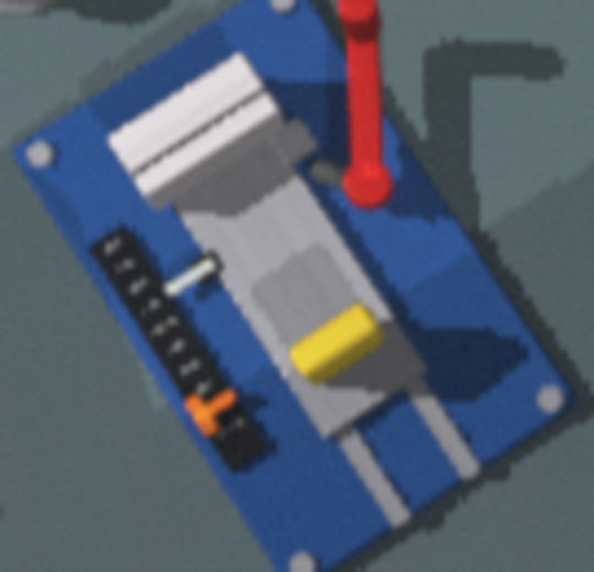

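The crop shows the plate's four corner screws at (40,154), (283,3), (550,398), (302,565). The hub is at (368,185), the yellow grip top at (336,343), the pointer runs (168,292)–(215,263), and the orange stem ends near (232,397).

```bash
python3 - <<'E'
from h import *
c=look()
f=lambda x,y,z: ray(c,(210+(x+.5)/4.4-.5,215+(y+.5)/4.4-.5),z)[:2]
S=np.array([f(40,154,.013),f(283,3,.013),f(550,398,.013),f(302,565,.013)])
# order: +x+y, +x-y, -x-y, -x+y
L=(S[0]+S[1]-S[2]-S[3]); print('len',np.linalg.norm(L)/2,'wid',np.linalg.norm(S[0]+S[3]-S[1]-S[2])/2)
W=(S[0]+S[3]-S[1]-S[2]); a1=np.degrees(np.arctan2(L[1],L[0])); a2=np.degrees(np.arctan2(-W[0],W[1])); print(a1,a2)
yaw=np.radians((a1*2+a2)/3); X=np.array([np.cos(yaw),np.sin(yaw)]);Y=np.array([-X[1],X[0]])
O=S.mean(0)+.02*X; print('O',O,np.degrees(yaw))
loc=lambda p:np.round([(p-O)@X*1000,(p-O)@Y*1000],1)
for n,p in(('hub',f(368,185,.038)),('yellow',f(336,333,.072)),('ptr in',f(213,263,.021)),('ptr tip',f(168,290,.021)),('stem end',f(233,397,.024)),('Tbar mid',f(207,412,.024)),('post',ray(c,(290.9,216.3),.076)[:2])): print(n,p,loc(p))
G=lambda x,y:np.round(O+x*X+y*Y,4)
print('grip',G(-.06,0),'pivot',G(-.01,-.046))
for a in range(30,126,15): t=np.radians(-a); print(a,G(-.01+.065*np.cos(t),-.046+.065*np.sin(t)))
np.savez('fr.npz',O=O,X=X,Y=Y)
E
```

```text
len 0.20093015478650653 wid 0.11956269148554341
31.573289746843013 31.052972366635036
O [0.57513109 0.12785918] 31.39985062010702
hub [0.59015757 0.08390523] [-10.1 -45.3]
yellow [0.52689383 0.09615216] [-57.7  -1.9]
ptr in [0.56343054 0.14898469] [ 1.  24.1]
ptr tip [0.55307786 0.16748548] [ 1.8 45.3]
stem end [0.50833004 0.1413674 ] [-50.   46.3]
Tbar mid [0.50274953 0.15190957] [-49.3  58.2]
post [0.65451415 0.08406129] [ 44.9 -78.7]
grip [0.5239 0.0966] pivot [0.5906 0.0834]
30 [0.6555 0.085 ]
45 [0.6537 0.0681]
60 [0.6476 0.0523]
75 [0.6376 0.0386]
90 [0.6244 0.0279]
105 [0.6089 0.021 ]
120 [0.5921 0.0184]
```

Frame fit checks out: hub and grip land within 2 mm of their nominal places, and the mark is at x ≈ -50 mm. Moving above the lever post.

{"api": "drive_tool", "payload": {"targets": [[0, 0, 65, 22.6, 29.8, -5, 1], [0, 0, 65, 22.6, 29.8, -5, 1], [0, 0, 65, 22.6, 29.8, -5, 1], [0, 0, 65, 22.6, 29.8, -5, 1], [0, 0, 65, 22.6, 29.8, -5, 1], [0, 0, 65, 22.6, 29.8, -5, 1], [0, 0, 65, 22.6, 29.8, -5, 1], [0, 0, 65, 22.6, 29.8, -5, 1], [0, 0, 65, 22.6, 29.8, -5, 1], [0, 0, 65, 22.6, 29.8, -5, 1], [0, 0, 65, 22.6, 29.8, -5, 1], [0, 0, 65, 22.6, 29.8, -5, 1]]}}

```text
time: 1.2
tcp_pos: [0.4283, -0.2134, 0.2538]
eef_rot: [-3.141, 0.0, 1.511]
ft_force: [0.7, 0.5, 0.8]
grip_width: 0.0851
grasp_force: 0.0
```

{"api": "drive_tool", "payload": {"targets": [[0, 0, 64.4, 22.7, 29.8, -5, 1], [0, 0, 64.4, 22.7, 29.8, -5, 1], [0, 0, 64.4, 22.7, 29.8, -5, 1], [0, 0, 64.4, 22.7, 29.8, -5, 1], [0, 0, 64.4, 22.7, 29.8, -5, 1], [0, 0, 64.4, 22.7, 29.8, -5, 1], [0, 0, 64.4, 22.7, 29.8, -5, 1], [0, 0, 64.4, 22.7, 29.8, -5, 1], [0, 0, 64.4, 22.7, 29.8, -5, 1], [0, 0, 64.4, 22.7, 29.8, -5, 1], [0, 0, 64.4, 22.7, 29.8, -5, 1], [0, 0, 64.4, 22.7, 29.8, -5, 1]]}}

```text
time: 2.2
tcp_pos: [0.6553, 0.0828, 0.2037]
eef_rot: [-3.141, -0.0, 2.632]
ft_force: [-0.8, 0.3, 0.3]
grip_width: 0.0849
grasp_force: 0.0
```

{"api": "drive_tool", "payload": {"targets": [[0, 0, 0, 0, 0.2, -3, 1], [0, 0, 0, 0, 0.2, -6, 1], [0, 0, 0, 0, 0.2, -8.8, 1], [0, 0, 0, 0, 0.2, -8.8, 1], [0, 0, 0, 0, 0.2, -8.8, -1], [0, 0, 0, 0, 0.2, -8.8, -1], [0, 0, 0, 0, 0.2, -8.8, -1], [0, 0, 0, 0, 0.2, -8.8, -1], [0, 0, 0, 0, 0.2, -8.8, -1], [0, 0, 0, 0, 0.2, -8.8, -1], [0, 0, 0, 0, 0.2, -8.8, -1], [0, 0, 0, 0, 0.2, -8.8, -1]], "force": 25}}

```text
time: 3.2
tcp_pos: [0.6558, 0.0866, 0.117]
eef_rot: [3.141, 0.002, 2.635]
ft_force: [-0.1, -0.8, 5.9]
grip_width: 0.015
grasp_force: 25.5
```

{"api": "drive_tool", "payload": {"targets": [[0, 0, 0, 0, -0.85, 0, -1], [0, 0, 0, -0.2, -1.7, 0, -1], [0, 0, 0, -0.4, -2.5, 0, -1], [0, 0, 0, -0.8, -3.3, 0, -1], [0, 0, -7, -1.2, -4.0, 0, -1], [0, 0, -14, -1.8, -4.65, 0, -1], [0, 0, -20, -2.4, -5.2, 0, -1], [0, 0, -26, -3.1, -5.7, 0, -1], [0, 0, -32, -3.9, -6.1, 0, -1], [0, 0, -38, -4.7, -6.4, 0, -1], [0, 0, -42, -5.5, -6.6, 0, -1], [0, 0, -45, -6.3, -6.7, 0, -1]]}}

```text
time: 4.2
tcp_pos: [0.5934, 0.0188, 0.117]
eef_rot: [3.138, 0.002, 1.845]
ft_force: [6.6, -6.0, 5.6]
grip_width: 0.0152
grasp_force: 25.7
```

```bash
python3 - <<'E'
from h import *
s=robot.state(); print(s['tcp_pos'],s['ft_force'],s['grip_width'])
c=look(); cv2.imwrite('pics/t2.png',cv2.resize(c['pixels'][180:370,190:390],None,fx=3,fy=3))
E
```

```text
[0.5934424  0.01880416 0.11701583] [ 6.64646667 -5.97882937  5.5626482 ] 0.015196482082260331
```

View pics/t2.png

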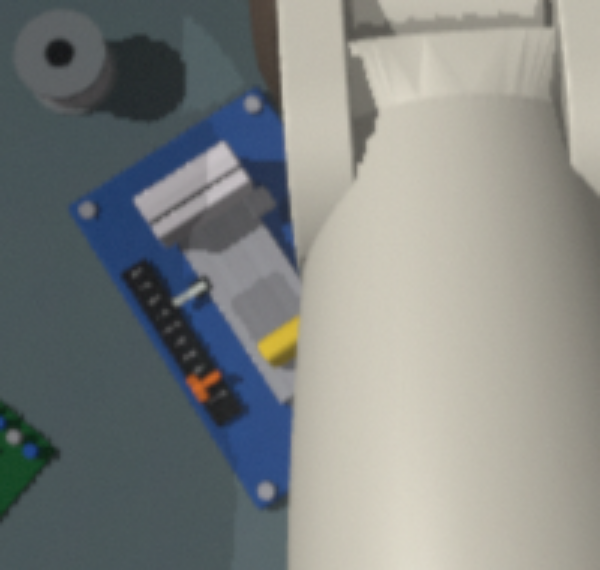

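The arm hides the lever, but the TCP is on the arc at about 119°, with the post still gripped. Releasing, lifting and moving over the yellow grip.

{"api": "drive_tool", "payload": {"targets": [[0, 0, 0, 0, 0, 0, 1], [0, 0, 0, 0, 0, 0, 1], [0, 0, 0, 0, 0, 0, 1], [0, 0, 0, 0, 0, 0, 1], [0, 0, 0, 0, 0, 3, 1], [0, 0, 0, 0, 0, 6, 1], [0, 0, 0, 0, 0, 9, 1], [0, 0, 7, -3.4, 4, 9, 1], [0, 0, 14, -6.8, 7.9, 9, 1], [0, 0, 15.5, -6.8, 7.9, 9, 1], [0, 0, 15.5, -6.8, 7.9, 9, 1], [0, 0, 15.5, -6.8, 7.9, 9, 1]]}}

```text
time: 5.25
tcp_pos: [0.5239, 0.0995, 0.2061]
eef_rot: [3.141, 0.0, 2.122]
ft_force: [-0.6, 0.2, -0.8]
grip_width: 0.0853
grasp_force: 0.0
```

```bash
python3 - <<'E'
from h import *
c=look('scene'); cv2.imwrite('pics/s3.png',cv2.resize(c['pixels'][130:290,240:440],None,fx=4,fy=3.75))
E
```

```text
(no output)
```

View pics/s3.png

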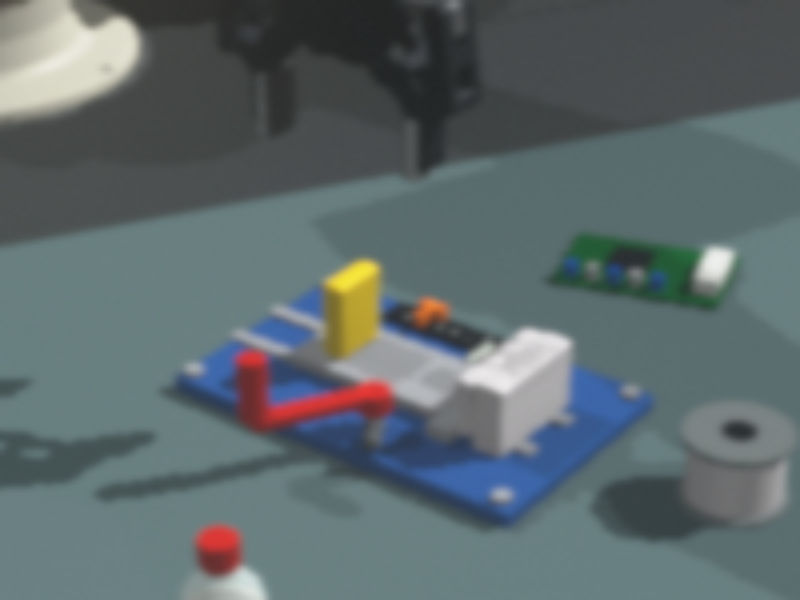

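The lever (post at (252,385)) now points to the front right at its free stop. Descending onto the yellow grip and closing.

{"api": "drive_tool", "payload": {"targets": [[0, 0, 0, 0, -0.2, -3, 1], [0, 0, 0, 0, -0.2, -6, 1], [0, 0, 0, 0, -0.2, -8.5, 1], [0, 0, 0, 0, -0.2, -9.6, 1], [0, 0, 0, 0, -0.2, -9.6, 1], [0, 0, 0, 0, -0.2, -9.6, -1], [0, 0, 0, 0, -0.2, -9.6, -1], [0, 0, 0, 0, -0.2, -9.6, -1], [0, 0, 0, 0, -0.2, -9.6, -1], [0, 0, 0, 0, -0.2, -9.6, -1], [0, 0, 0, 0, -0.2, -9.6, -1], [0, 0, 0, 0, -0.2, -9.6, -1]], "force": 60}}

```text
time: 6.3
tcp_pos: [0.5251, 0.0969, 0.1108]
eef_rot: [3.139, 0.0, 2.121]
ft_force: [2.2, 2.2, 3.1]
grip_width: 0.0136
grasp_force: 59.0
```

```bash
python3 - <<'E'
from h import *
z=np.load('fr.npz'); s=robot.state(); d=s['tcp_pos'][:2]-z['O']; print(s['tcp_pos'],s['ft_force'],s['grip_width'],d@z['X'],d@z['Y'],-.049*z['X'])
E
```

```text
[0.52512172 0.09692463 0.11078401] [2.22845742 2.23797723 3.11294569] 0.01356479627941775 -0.058802730221739236 -0.00034899725016057523 [-0.04182406 -0.02552936]
```

{"api": "drive_tool", "payload": {"targets": [[0, 0, 0, -0.5, -0.3, 0, -1], [0, 0, 0, -1.0, -0.6, 0, -1], [0, 0, 0, -1.5, -0.9, 0, -1], [0, 0, 0, -2.0, -1.2, 0, -1], [0, 0, 0, -2.5, -1.5, 0, -1], [0, 0, 0, -3.0, -1.8, 0, -1], [0, 0, 0, -3.5, -2.1, 0, -1], [0, 0, 0, -3.9, -2.4, 0, -1], [0, 0, 0, -4.2, -2.55, 0, -1], [0, 0, 0, -4.2, -2.55, 0, -1], [0, 0, 0, -4.2, -2.55, 0, -1], [0, 0, 0, -4.2, -2.55, 0, -1]]}}

```text
time: 7.3
tcp_pos: [0.4836, 0.0715, 0.1108]
eef_rot: [3.138, 0.001, 2.121]
ft_force: [7.5, 3.1, 1.8]
grip_width: 0.0133
grasp_force: 58.8
```

```bash
python3 - <<'E'
from h import *
z=np.load('fr.npz'); s=robot.state(); d=s['tcp_pos'][:2]-z['O']; print(s['tcp_pos'],s['ft_force'],s['grip_width'],s['grasp_force'],d@z['X'],d@z['Y'])
c=look(); cv2.imwrite('pics/t4.png',cv2.resize(c['pixels'][255:335,215:315],None,fx=7,fy=7,interpolation=cv2.INTER_CUBIC))
c=look('scene'); cv2.imwrite('pics/s4.png',cv2.resize(c['pixels'][180:260,280:400],None,fx=6.5,fy=6.5,interpolation=cv2.INTER_CUBIC))
E
```

```text
[0.48360192 0.07150658 0.11078089] [7.52204363 3.0604438  1.75906307] 0.013325576521476836 58.82166624069214 -0.10748504039855698 -0.0004125053123601025
```

View pics/t4.png

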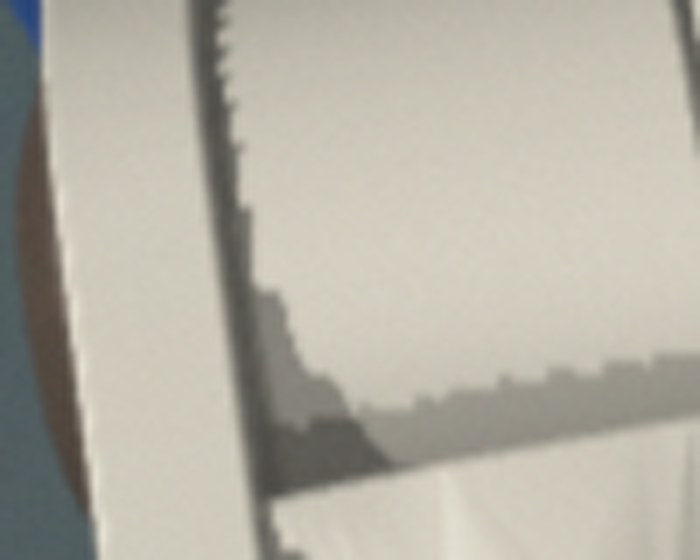

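View pics/s4.png

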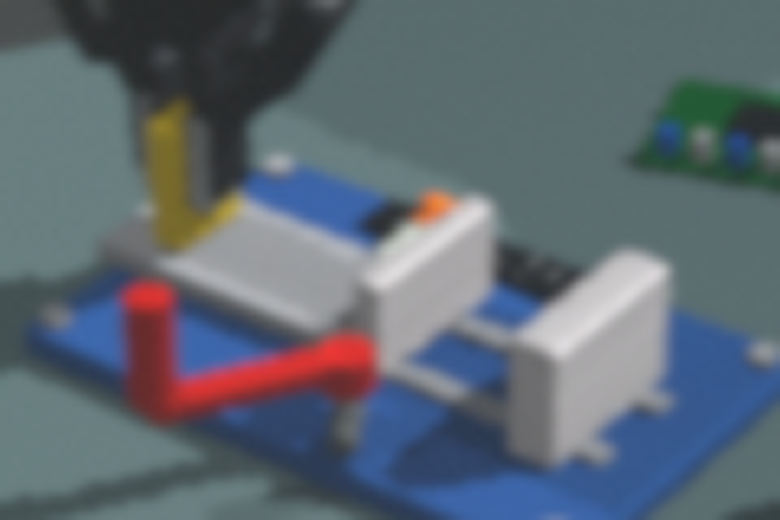

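The lever is still free in the scene view, and the pointer (385,245)–(425,215) lines up closely with the orange mark (437,207). The top view is blocked by the arm. I'll make one sub-pixel check of the pointer-to-mark distance from the first top picture.

```bash
python3 - <<'E'
from h import *
z=np.load('fr.npz'); c=look(); im=cv2.imread('pics/top0.png')
loc=lambda q,h:np.array([(ray(c,q,h)[:2]-z['O'])@z['X'],(ray(c,q,h)[:2]-z['O'])@z['Y']])*1000
def wc(W,h,box):
    ys,xs=np.nonzero(W>0); P=np.array([loc((x,y),h) for x,y in zip(xs,ys)]); w=W[ys,xs]
    k=(P[:,0]>box[0])&(P[:,0]<box[1])&(P[:,1]>box[2])&(P[:,1]<box[3]); return (P[k]*w[k,None]).sum(0)/w[k].sum(),w[k].sum()
f=im.astype(float); roi=np.zeros(f.shape[:2]); roi[250:330,225:285]=1
o=roi*np.clip(f[...,2]-f[...,0]-60,0,None); p=roi*np.clip(f.min(2)-120,0,None)
print('stem',wc(o,.024,(-62,-38,44,54)),'T all',wc(o,.024,(-65,-35,40,70)),'ptr',wc(p,.021,(-9,9,31,48)))
E
```

```text
stem (array([-48.9695511 ,  50.19366868]), np.float64(1206.0)) T all (array([-48.74176578,  57.25322772]), np.float64(4798.0)) ptr (array([ 1.56156288, 38.22855801]), np.float64(1240.0))
```

{"api": "drive_tool", "payload": {"targets": [[0, 0, 0, -0.06, -0.04, 0, -1], [0, 0, 0, -0.13, -0.08, 0, -1], [0, 0, 0, -0.13, -0.08, 0, -1], [0, 0, 0, -0.13, -0.08, 0, -1], [0, 0, 0, -0.13, -0.08, 0, -1], [0, 0, 0, -0.13, -0.08, 0, -1], [0, 0, 0, -0.13, -0.08, 0, -1], [0, 0, 0, -0.13, -0.08, 0, -1]]}}

```text
time: 8.12
tcp_pos: [0.4824, 0.0708, 0.1108]
eef_rot: [3.138, 0.001, 2.121]
ft_force: [7.2, 4.3, 1.1]
grip_width: 0.0134
grasp_force: 58.9
```

```bash
python3 - <<'E'
from h import *
z=np.load('fr.npz'); s=robot.state(); d=s['tcp_pos'][:2]-z['O']; print(s['ft_force'],s['grasp_force'],d@z['X']); print(robot.finish_job())
E
```

```text
[7.15970672 4.27264373 1.08918392] 58.89633357524872 -0.10890704412526124
the job is handed in; nothing more can be done
None
```

The job is handed in at about 8 s: the lever is at its free stop, and the jaw is pulled out 50.1 mm against a measured 50.5 mm to the orange mark and held there at about 59 N; no verdict was returned.

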